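# Put the washed pastry pieces back in their pans

### The arm

A 6-joint arm with a two-finger parallel gripper is mounted at the origin on the work surface. World frame = base frame: x ahead of the robot, y to its left, z up, the work surface at z = 0. Lengths are in m, angles in rad, forces in N, time in s.
With the tool pointing down it reaches from about 0.3 to 0.75 m from the base axis. Payload 8.5 kg.
Tool frame: the origin (TCP) lies at the centre of the arm's flange, where the gripper is bolted on; the fingertips stand 173 mm ahead of it and the grasp point (between the pads) lies 155 mm ahead of it (manip.grip_point_offset is the z of the grasp point in the tool frame, in m); z points along the fingers, y is the line along which they close (so a half turn about z gives the same grasp; the last joint's range is limited). The gripper opens to 85 mm and grips with 20 to 120 N. Pads are 22 mm wide; open, the fingers measure 114 mm over their backs; the gripper's body (76 mm by 85 mm) begins 54 mm behind the grasp point. The pads swing forward as they close: fully open they stand 13 mm farther back than shut.
Start: joints at [1.103, 0.381, 1.297, -0, 1.464, -0.215], TCP at [0.138, 0.533, 0.405] pointing down, gripper open.
Joint ranges: [-3.11, 3.11], [-0.89, 2.33], [0.22, 2.48], [-1.42, 4.56], [0.17, 2.85], [-2.88, 2.88]. Speed limits (rad/s): [2.39, 2.39, 3.14, 3.14, 3.14, 3.14].

### API

Orientations are given as a unit quaternion [w, x, y, z].
In Python, from workcell import manip gives the robot as it stands.
- The arm moves only by the tool apply_moves, never from a script. Its argument "motion" is one flat list of numbers, 6 for each row, row after row: the shift along the tool's x, y, z in m, then the turn, a rotation vector about the tool's x, y, z in rad. In form: [tx, ty, tz, ax, ay, az, tx, ty, tz, ax, ay, az, ...]. A call has 1 to 10 rows; each row is the pose to reach, as a shift and turn from the pose commanded when the call began, along the tool's axes at that moment; what a row does not reach only later rows make up. A row lasts 1/8 s, in which the tool goes at most 62.5 mm and 10.7 degrees, less where a joint would pass 70% of its speed; a pose out of reach is approached as far as the arm can. A call with a gripper value outside its range is refused whole. "grip" is the opening in per cent of the stroke, from 0 (shut) to 100 (fully open), set as the call begins (left out, the last holds). The fingers move at their own pace and stop on an object; "newtons" is the grip in N (left out, the last holds). Time passes only in rows, so rows that repeat a pose let the fingers close. It gives the time, the measured TCP pose, the force, the opening and the grip force at its end, in the units of the state.
- manip.sense(): the state, without advancing time (a new reading comes with each control period).
- manip.grab_frame(name): name is "scene" or "top" or "wrist"; returns (picture, depth): 480x640x3 uint8, red, green, blue; 480x640 float32, m along the optical axis (not along the pixel's ray), 0 where there is no reading.
- manip.camera_model(name): a dict with "K" (3x3 intrinsics, pixels), "origin" and "orientation" of the camera in the world; the wrist camera has in their place "tool_from_camera" (4x4, takes a point from camera to tool coordinates, whose origin is the TCP and whose axes are the flange's). Camera axes: x right, y down, z forward; pixel columns grow to the right and rows downward; lengths in m; the calibration is good to about 2 mm. A picture is of the moment at which its call begins: read the wrist's pose just before it. camera_model takes no time and is no camera call.
- manip.finish_job(): hands the job in; it is judged then, once.
The state is a dict: "time_s": time; "qpos": joint angles; "joint_velocities": joint speeds; "joint_torque": joint torques, N m; "tcp_pos": TCP position; "eef_rot": TCP orientation; "ft_force": force on the tool from outside, world axes, zero at the start; "torque": the same for the moment, N m; "opening": opening from 0.0 (shut) to 1.0 (fully open); "gripper_force": force on a finger pad.
Only numpy, scipy, OpenCV 4.12 (cv2) and the standard library are available. Lean on these libraries where they do the work, as an engineer would, in place of code of your own. Each camera call takes 0.05 s, during which the arm holds its last target. There are 200 camera calls.

### The job

Five washed pastry pieces stand mixed up on the prep table: two white ramekins, two round steel rings and one square steel ring. Put each one away in the small sheet pan that already holds one of its own kind, standing flat and upright on the pan's floor beside the others, not on top of them or on the rim. Set the pieces down rather than dropping them, and do not knock over the sugar shaker.

Things in the scene. Friction and masses are not known exactly. Their poses are not given: they have to be found in the camera images.
- ramekin_1: Round ramekin, white porcelain, fluted outside: an open cup 60 mm across, 45 mm high, closed floor, about 110 g, standing mouth up on the table. Origin: centre of its underside, z up. One of two alike.
- ramekin_2: Round ramekin, white porcelain, fluted outside: an open cup 60 mm across, 45 mm high, closed floor, about 110 g, standing mouth up on the table. Origin: centre of its underside, z up. One of two alike.
- ring_1: Round pastry ring, plain stainless steel, open at top and bottom: a tube 56 mm outside diameter, wall 2.5 mm, 50 mm high, about 80 g, standing on the table. Origin: centre of its underside, z up. One of two alike.
- ring_2: Round pastry ring, plain stainless steel, open at top and bottom: a tube 56 mm outside diameter, wall 2.5 mm, 50 mm high, about 80 g, standing on the table. Origin: centre of its underside, z up. One of two alike.
- square_1: Square pastry ring, plain stainless steel, open at top and bottom: 56 by 56 mm outside, wall 2.5 mm, 50 mm high, about 90 g, standing on the table. Origin: centre of its underside, z up, x and y square to its flat sides; starts with yaw between -0.7 and 0.7 rad.
- tray_rings: Aluminium sheet pan, fixed: 165 mm (x) by 241 mm (y) over its rolled rim, 25 mm high; floor 153 by 229 mm, 2 mm above the table. Origin: centre of its underside; yaw within 0.1 rad of the world's. The pan for the round pastry rings: one, like the loose ones, already stands on it (loose), within 15 mm of x = 0, y = +75 mm in the pan's frame; the rest is free for two more. In any of three places.
- tray_ramekins: Aluminium sheet pan, fixed: 165 mm (x) by 241 mm (y) over its rolled rim, 25 mm high; floor 153 by 229 mm, 2 mm above the table. Origin: centre of its underside; yaw within 0.1 rad of the world's. The pan for the ramekins: one, like the loose ones, already stands on it (loose), within 15 mm of x = 0, y = +75 mm in the pan's frame; the rest is free for two more. In any of three places.
- tray_squares: Aluminium sheet pan, fixed: 165 mm (x) by 241 mm (y) over its rolled rim, 25 mm high; floor 153 by 229 mm, 2 mm above the table. Origin: centre of its underside; yaw within 0.1 rad of the world's. The pan for the square pastry rings: one, like the loose ones, already stands on it (loose), within 15 mm of x = 0, y = +75 mm in the pan's frame; the rest is free for one more. In any of three places.
- shaker: Not to be sorted: aluminium sugar shaker, domed pierced top, 51 mm across, 72 mm high. Origin: centre of its underside, z up. It and the five pieces stand in random order in an arc about 0.45 m from the robot's axis, some 125 mm apart (centres at least 85 mm), between robot and pans. Nearer the robot: a bottle 95 mm high, a brush, a timer.
There are look-alikes about, which are no part of the job. What is shaped like the ring_1 but purple or yellow is not meant.

How it is judged:
By the outcome, as a careful person would: the job done as asked, in the order asked, and still so for the second after the job is handed in, with the robot touching nothing.
It also fails if it takes over 109 s, if anything falls off the work surface, if the arm or the gripper's body presses on something with over 40 N, if the wrist force passes 120 N, or if a joint passes its speed limit or range.

## Working session

There is one attempt and no reset: what is moved stays moved. The work goes in short steps, Python scripts to look and compute and a tool call to move; the robot and the scene stay as the last step left them, time stands still between calls to the robot, and variables do not carry over. Pictures are saved under pics/ and viewed, at most 14 in all, crops included, and the job is handed in when it is done.

Besides the shell and the picture viewer there is one more tool, called after "Call:" as name(argument=value, ...), one argument or row to a line, values as JSON. apply_moves: Moves the arm, as the interface text tells. Its arguments: {"type":"object","properties":{"motion":{"type":"array","items":{"type":"number"}},"grip":{"type":"number"},"newtons":{"type":"number"}},"required":["motion"]}

```bash
mkdir -p pics; ls
python3 - <<'E'
from workcell import manip
import cv2,numpy as np
s=manip.sense();print({k:np.round(v,3) for k,v in s.items()})
for n in("scene","top"):
    p,d=manip.grab_frame(n);cv2.imwrite(f"pics/{n}0.png",p[:,:,::-1]);np.save(f"pics/{n}0.npy",d)
    print(n,manip.camera_model(n))
print(manip.camera_model("wrist"),manip.grip_point_offset)
E
```

```text
pics
{'time_s': np.float64(0.0), 'qpos': array([ 1.103,  0.381,  1.298,  0.   ,  1.464, -0.215]), 'joint_velocities': array([ 0.   , -0.002, -0.003,  0.001, -0.001,  0.001]), 'joint_torque': array([ 1.0000e-03, -4.4847e+01, -2.3128e+01, -0.0000e+00,  5.0000e-03,
       -0.0000e+00]), 'tcp_pos': array([0.138, 0.532, 0.404]), 'eef_rot': array([-0.   ,  0.126,  0.992, -0.001]), 'ft_force': array([ 0.206,  0.432, -0.072]), 'torque': array([ 0.019,  0.057, -0.027]), 'gripper_force': np.float64(0.0), 'opening': np.float64(0.996)}
scene {'K': array([[592.55310279,   0.        , 315.32403616],
       [  0.        , 592.55310279, 229.41519436],
       [  0.        ,   0.        ,   1.        ]]), 'origin': array([ 1.12997108, -0.19265226,  1.17984477]), 'orientation': array([-0.22462343,  0.78559468,  0.55127676, -0.16875796])}
top {'K': array([[605.31788839,   0.        , 316.44093456],
       [  0.        , 605.31788839, 248.81201871],
       [  0.        ,   0.        ,   1.        ]]), 'origin': array([0.29863854, 0.02596439, 1.38797501]), 'orientation': array([ 0.03940637, -0.69849667,  0.71389756, -0.02999671])}
{'K': array([[362.94850187,   0.        , 323.40258403],
       [  0.        , 362.94850187, 238.88613981],
       [  0.        ,   0.        ,   1.        ]]), 'tool_from_camera': array([[-5.13507813e-04, -9.65126295e-01, -2.61784205e-01,
         6.54928856e-02],
       [ 9.99999605e-01, -3.05504473e-04, -8.35257457e-04,
        -2.23129895e-04],
       [ 7.26152689e-04, -2.61784531e-01,  9.65126071e-01,
         3.08946389e-02],
       [ 0.00000000e+00,  0.00000000e+00,  0.00000000e+00,
         1.00000000e+00]])} 0.1547
```

View pics/top0.png

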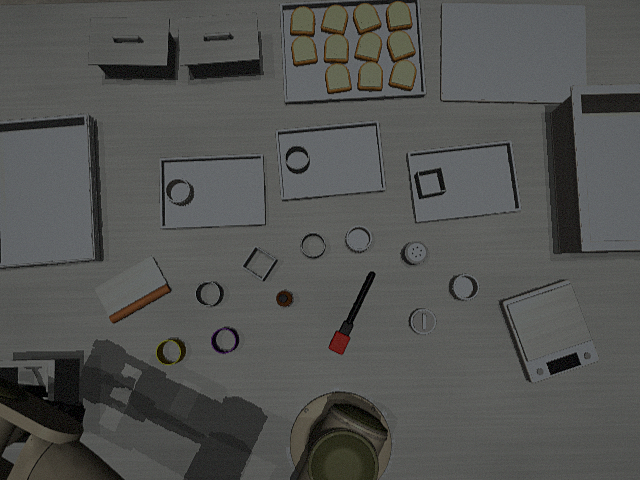

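View pics/scene0.png

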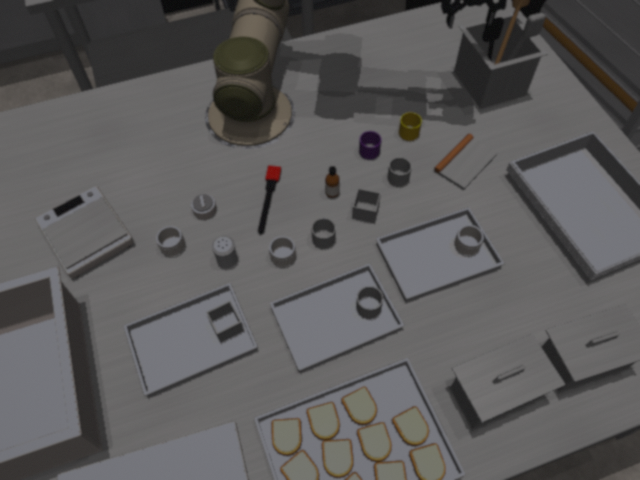

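The top view shows the trays left to right: white round piece at (180,192), steel ring at (297,160), square at (430,183). The loose pieces are:
- **Rings:** (209,293) and (313,245)
- **Square:** (260,264)
- **Ramekins:** (358,239) and (463,287)
- **Shaker:** (414,253)
- **Decoys:** purple (225,340) and yellow (171,350), at the lower left

Next I'll take one enlarged crop to confirm these and measure them from depth.

```bash
cat > h.py <<'E'
import numpy as np,cv2
from scipy.spatial.transform import Rotation as R
from workcell import manip
def rot(q): return R.from_quat([q[1],q[2],q[3],q[0]])
def cloud(name,d,origin=None,Rm=None):
    m=manip.camera_model(name);K=m["K"]
    v,u=np.mgrid[:480,:640]
    P=np.dstack([(u-K[0,2])/K[0,0]*d,(v-K[1,2])/K[1,1]*d,d])
    return P@rot(m["orientation"]).as_matrix().T+m["origin"]
E
python3 - <<'E'
from h import *
p=cv2.imread("pics/top0.png");d=np.load("pics/top0.npy");C=cloud("top",d)
c=cv2.resize(p[130:370,150:490],None,fx=2.35,fy=2.35,interpolation=cv2.INTER_CUBIC)
cv2.imwrite("pics/crop.png",cv2.convertScaleAbs(c,alpha=1.7))
print("table z",[np.round(C[v,u],3) for u,v in((280,230),(400,290),(140,220),(540,230))])
for n,u,v in(("ringA",209,293),("ringB",313,245),("sq",260,264),("ramA",358,239),("ramB",463,287),("shk",414,253),("tRam",180,192),("tRing",297,160),("tSq",430,183)):
    w=C[v-18:v+19,u-18:u+19].reshape(-1,3);w=w[(w[:,2]>.032)&(w[:,2]<.09)]
    if len(w)<5: print(n,len(w));continue
    (cx,cy),r=cv2.minEnclosingCircle(w[:,:2].astype(np.float32))
    ra=cv2.minAreaRect(w[:,:2].astype(np.float32)*1000)
    print(n,len(w),"c",np.round((cx,cy),4),"r",round(r,4),"zmed",round(np.median(w[:,2]),4),"rect",np.round(ra[0],1),np.round(ra[1],1),round(ra[2],1),"R",round(float(np.hypot(cx,cy)),3))
E
```

```text
table z [array([0.481, 0.126, 0.002]), array([ 0.337, -0.146, -0.005]), array([ 0.512,  0.452, -0.002]), array([ 0.467, -0.471,  0.001])]
ringA 145 c [0.3378 0.2865] r 0.0281 zmed 0.0469 rect [338.1 286.2] [55.  53.2] 89.1 R 0.443
ringB 120 c [0.4422 0.051 ] r 0.028 zmed 0.0469 rect [441.7  49.9] [53.6 54.2] 88.7 R 0.445
sq 156 c [0.4038 0.1709] r 0.0381 zmed 0.0487 rect [403.6 172. ] [56.7 55.8] 56.1 R 0.439
ramA 174 c [ 0.4548 -0.0523] r 0.0301 zmed 0.0426 rect [455.  -52.3] [56.6 56.8] 85.9 R 0.458
ramB 195 c [ 0.3407 -0.285 ] r 0.0301 zmed 0.0427 rect [ 340.8 -284.7] [56.7 57.5] 40.7 R 0.444
shk 434 c [ 0.4177 -0.1759] r 0.0254 zmed 0.0673 rect [ 418.  -175.6] [48.  50.1] 44.0 R 0.453
tRam 216 c [0.5725 0.3543] r 0.0299 zmed 0.0436 rect [572.9 354.4] [58.2 58.1] 17.5 R 0.673
tRing 167 c [0.6406 0.0826] r 0.0286 zmed 0.0479 rect [640.1  82.6] [55.7 54.2] 9.3 R 0.646
tSq 246 c [ 0.5788 -0.2181] r 0.039 zmed 0.048 rect [ 578.5 -218.4] [57.  57.2] 9.4 R 0.618
```

View pics/crop.png

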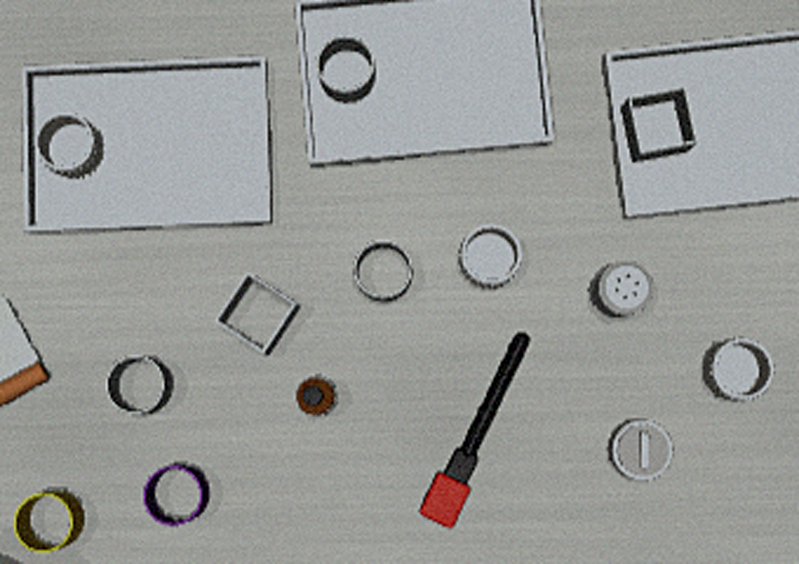

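The crop confirms the set: two plain steel rings, the square, two white cups and the shaker. The purple and yellow rings are left out, and all measured sizes and heights match the description. Next I'll fit the tray frames.

Run:
```python
from h import *
m=manip.camera_model("top");K=m["K"];Rm=rot(m["orientation"]).as_matrix()
def px(u,v,z):
    r=Rm@np.array([(u-K[0,2])/K[0,0],(v-K[1,2])/K[1,1],1]);return (m["origin"]+r*(z-m["origin"][2])/r[2])[:2]
T={"ram":[(160.6,159),(263.2,154.7),(265.3,224.5),(162,228.3)],"ring":[(277.2,130.9),(379,122.5),(384.5,190.9),(282.3,199.8)],"sq":[(407.5,153),(512.5,142),(519,212),(415,221)]}
ref={"ram":(.5725,.3543),"ring":(.6403,.0826),"sq":(.5787,-.2183)}
for n,c in T.items():
    q=np.array([px(*a,.025) for a in c]);ctr=q.mean(0)
    L=np.linalg.norm(q-np.roll(q,-1,0),axis=1)
    e=(q[0]-q[1])+(q[3]-q[2]);yaw=np.arctan2(-e[0],e[1])
    Q=np.array([[np.cos(yaw),-np.sin(yaw)],[np.sin(yaw),np.cos(yaw)]])
    print(n,"ctr",ctr.round(4),"sides",L.round(3),"yaw",yaw.round(3),"ref in tray",(Q.T@(np.array(ref[n])-ctr)).round(4),"y0",(ctr+Q@[0,-.005]).round(4),"y-75",(ctr+Q@[0,-.072]).round(4))
for n,u,v,z in(("bottle",284,298,.09),("timer",423,321,.02),("purple",225,340,.05),("sqc",260,264,.05)): print(n,px(u,v,z).round(3))
```

```text
ram ctr [0.5705 0.2774] sides [0.237 0.162 0.236 0.161] yaw 0.016 ref in tray [0.0033 0.0769] y0 [0.5705 0.2724] y-75 [0.5716 0.2054]
ring ctr [0.6352 0.0057] sides [0.236 0.16  0.234 0.162] yaw 0.062 ref in tray [0.0098 0.0765] y0 [0.6355 0.0007] y-75 [ 0.6396 -0.0662]
sq ctr [ 0.579  -0.2956] sides [0.242 0.162 0.236 0.158] yaw 0.073 ref in tray [0.0053 0.0771] y0 [ 0.5794 -0.3006] y-75 [ 0.5843 -0.3674]
bottle [0.323 0.114]
timer [ 0.266 -0.192]
purple [0.234 0.247]
sqc [0.4   0.168]
```

```bash
cat >> h.py <<'E'
def go(x,y,z,psi):
    s=manip.sense();Q=rot(s["eef_rot"]);c,n=np.cos(psi),np.sin(psi)
    G=R.from_matrix(np.array([[-n,c,0],[c,n,0],[0,0,-1]]))  # columns x,y,z
    print("t",round(float(s["time_s"]),2),"shift",Q.inv().apply(np.array([x,y,z])-s["tcp_pos"]).round(4),"turn",(Q.inv()*G).as_rotvec().round(4))
E
python3 -c "
from h import *
go(.338,.2865,.27,0)"
```

```text
t 0.1 shift [-0.2556 -0.1879  0.1344] turn [-1.200e-03  6.000e-04  1.318e+00]
```

Call:
apply_moves(
  motion=[-0.04, -0.03, 0.02, 0, 0, 0.187, -0.08, -0.06, 0.04, 0, 0, 0.374, -0.12, -0.09, 0.06, 0, 0, 0.56, -0.16, -0.12, 0.08, 0, 0, 0.747, -0.2, -0.15, 0.1, 0, 0, 0.934, -0.24, -0.17, 0.12, 0, 0, 1.12, -0.2556, -0.1879, 0.1344, 0, 0, 1.318, -0.2556, -0.1879, 0.1344, 0, 0, 1.318, -0.2556, -0.1879, 0.1344, 0, 0, 1.318],
  grip=100,
  newtons=30,
)

```text
time_s: 1.23
tcp_pos: [0.3378, 0.2871, 0.2707]
eef_rot: [-0.0, 0.706, 0.708, 0.0]
ft_force: [0.2, 0.8, 0.7]
opening: 1.005
gripper_force: 0.0
```

```bash
cat >> h.py <<'E'
def wrist(save=None,zlo=.032,zhi=.075,rad=.06,at=None):
    s=manip.sense();p,d=manip.grab_frame("wrist")
    if save: cv2.imwrite(save,cv2.convertScaleAbs(p[:,:,::-1],alpha=1.5))
    m=manip.camera_model("wrist");K=m["K"];T=m["tool_from_camera"];v,u=np.mgrid[:480,:640]
    P=np.dstack([(u-K[0,2])/K[0,0]*d,(v-K[1,2])/K[1,1]*d,d])@T[:3,:3].T+T[:3,3]
    W=rot(s["eef_rot"]).apply(P.reshape(-1,3))+s["tcp_pos"]
    a=s["tcp_pos"][:2] if at is None else np.array(at)
    w=W[(d.ravel()>0.08)&(W[:,2]>zlo)&(W[:,2]<zhi)&(np.linalg.norm(W[:,:2]-a,axis=1)<rad)]
    if len(w)<9: print("few",len(w));return W
    q=w[:,:2].astype(np.float32);ra=cv2.minAreaRect(q*1000);c,r=cv2.minEnclosingCircle(q)
    print(len(w),"circ",np.round(c,4),round(r,4),"rect",np.round(ra[0],1),np.round(ra[1],1),round(ra[2],1),"ztop",np.percentile(w[:,2],95).round(4))
    return W
E
python3 -c "
from h import *
wrist('pics/w1.png')"
```

```text
2980 circ [0.3389 0.2871] 0.0282 rect [338.8 287.2] [55.3 55.5] 57.0 ztop 0.0505
```

View pics/w1.png

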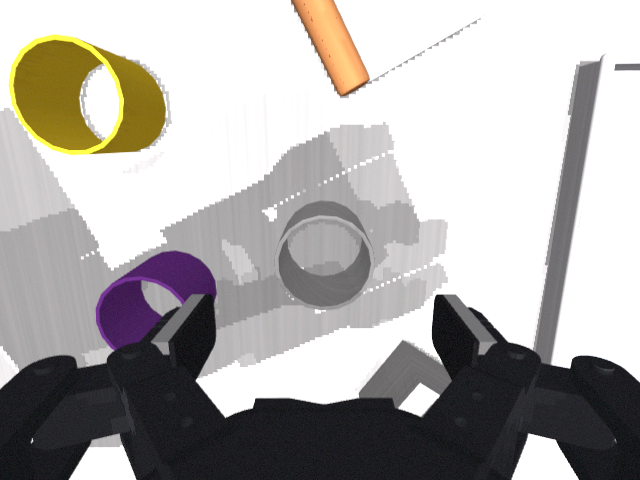

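The grey steel ring is at (324,255), centred between the fingers, and the wrist measurement agrees with the top view to 1 mm. The purple ring at (155,300) is clear. Descending.

Call:
apply_moves(
  motion=[0, 0.001, 0.04, 0, 0, 0, 0, 0.001, 0.075, 0, 0, 0, 0, 0.001, 0.09, 0, 0, 0, 0, 0.001, 0.09, 0, 0, 0],
)

```text
time_s: 1.78
tcp_pos: [0.3386, 0.2873, 0.18]
eef_rot: [-0.0, 0.706, 0.708, -0.001]
ft_force: [0.2, -0.5, 0.6]
opening: 1.001
gripper_force: 0.0
```

Call:
apply_moves(
  motion=[0, 0, 0, 0, 0, 0, 0, 0, 0, 0, 0, 0, 0, 0, 0, 0, 0, 0, 0, 0, 0, 0, 0, 0, 0, 0, 0, 0, 0, 0, 0, 0, 0, 0, 0, 0],
  grip=40,
  newtons=30,
)

```text
time_s: 2.52
tcp_pos: [0.339, 0.2869, 0.1814]
eef_rot: [0.0, 0.707, 0.707, 0.001]
ft_force: [-2.9, 1.1, 6.6]
opening: 0.651
gripper_force: 30.6
```

Call:
apply_moves(
  motion=[0, 0, -0.05, 0, 0, 0, -0.03, 0.025, -0.09, 0, 0, 0, -0.08, 0.07, -0.1, 0, 0, 0, -0.125, 0.107, -0.1, 0, 0, 0, -0.17, 0.145, -0.1, 0, 0, 0, -0.215, 0.183, -0.1, 0, 0, 0, -0.26, 0.222, -0.1, 0, 0, 0, -0.305, 0.26, -0.1, 0, 0, 0, -0.34, 0.29, -0.1, 0, 0, 0, -0.353, 0.301, -0.1, 0, 0, 0],
)

```text
time_s: 3.78
tcp_pos: [0.641, -0.0685, 0.2806]
eef_rot: [0.001, 0.708, 0.706, 0.0]
ft_force: [-1.3, 0.8, -1.0]
opening: 0.654
gripper_force: 32.8
```

Call:
apply_moves(
  motion=[0, 0, 0.0, 0, 0, 0, 0, 0, 0, 0, 0, 0],
)

```text
time_s: 4.03
tcp_pos: [0.6395, -0.0655, 0.2806]
eef_rot: [-0.0, 0.707, 0.707, -0.0]
ft_force: [-0.6, -0.2, 0.3]
opening: 0.648
gripper_force: 32.8
```

```bash
python3 -c "
from h import *
W=wrist('pics/w2.png',zlo=.09,zhi=.2,rad=.04)
go(.6396,-.066,.184,0)"
```

```text
26357 circ [ 0.6395 -0.0655] 0.0401 rect [638.2 -64. ] [54.9 76.3] 67.9 ztop 0.1787
t 4.08 shift [-0.0007  0.0001  0.0967] turn [-0.0002 -0.0001  0.001 ]
```

View pics/w2.png

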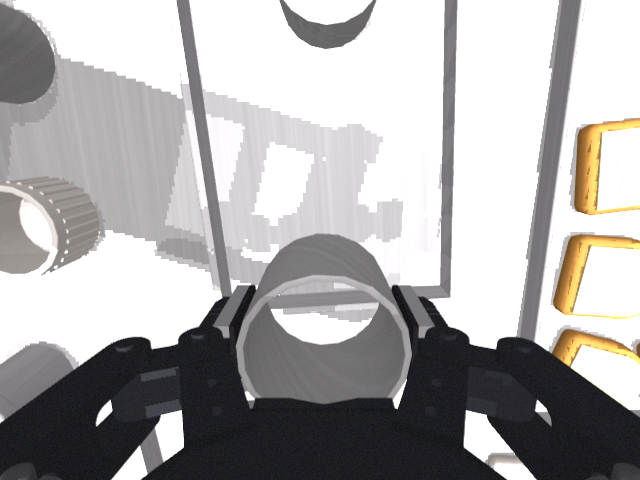

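The ring is held upright at (325,340), above the free end of the ring pan. Setting it down.

Call:
apply_moves(
  motion=[0, 0, 0.04, 0, 0, 0, 0, 0, 0.07, 0, 0, 0, 0, 0, 0.088, 0, 0, 0, 0, 0, 0.094, 0, 0, 0, 0, 0, 0.098, 0, 0, 0, 0, 0, 0.098, 0, 0, 0],
)

```text
time_s: 4.82
tcp_pos: [0.6403, -0.0663, 0.1836]
eef_rot: [0.001, 0.707, 0.707, 0.001]
ft_force: [1.3, -0.6, 1.5]
opening: 0.648
gripper_force: 32.9
```

Call:
apply_moves(
  motion=[0, 0, 0, 0, 0, 0, 0, 0, 0, 0, 0, 0, 0, 0, 0, 0, 0, 0, 0, 0, 0, 0, 0, 0],
  grip=90,
)

```text
time_s: 5.32
tcp_pos: [0.6401, -0.0664, 0.1824]
eef_rot: [0.0, 0.707, 0.707, 0.0]
ft_force: [-0.4, 0.3, -0.5]
opening: 0.899
gripper_force: 0.0
```

Call:
apply_moves(
  motion=[0, 0, -0.045, 0, 0, 0, 0, 0, -0.09, 0, 0, 0, 0.03, -0.05, -0.09, 0, 0, 0, 0.058, -0.099, -0.09, 0, 0, 0, 0.09, -0.15, -0.09, 0, 0, 0, 0.116, -0.19, -0.09, 0, 0, 0, 0.117, -0.198, -0.09, 0, 0, 0, 0.117, -0.198, -0.09, 0, 0, 0, 0.117, -0.198, -0.09, 0, 0, 0],
  grip=100,
)

```text
time_s: 6.45
tcp_pos: [0.4431, 0.05, 0.2724]
eef_rot: [0.0, 0.707, 0.707, 0.0]
ft_force: [0.3, -0.1, 0.2]
opening: 1.003
gripper_force: 0.0
```

```bash
python3 -c "
from h import *
W=wrist()
wrist(at=(.455,-.052));wrist(at=(.404,.171))
go(.4425,.051,.18,0)"
```

```text
2892 circ [0.4431 0.0512] 0.0282 rect [443.   51.2] [55.5 55.1] 71.9 ztop 0.0505
1571 circ [ 0.4555 -0.0507] 0.0298 rect [455.3 -36.4] [59.4 30. ] 0.9 ztop 0.0454
3045 circ [0.4042 0.1722] 0.0395 rect [404.1 172.4] [55.7 57.4] 55.6 ztop 0.0507
t 6.6 shift [ 0.0008 -0.0002  0.0922] turn [ 0.0001  0.0001 -0.0007]
```

Call:
apply_moves(
  motion=[0.001, 0, 0.04, 0, 0, 0, 0.001, 0, 0.075, 0, 0, 0, 0.001, 0, 0.092, 0, 0, 0, 0.001, 0, 0.092, 0, 0, 0],
)

```text
time_s: 7.1
tcp_pos: [0.4423, 0.0514, 0.1794]
eef_rot: [-0.001, 0.707, 0.707, -0.001]
ft_force: [0.6, 0.7, 0.3]
opening: 1.0
gripper_force: 0.0
```

Call:
apply_moves(
  motion=[0, 0, 0, 0, 0, 0, 0, 0, 0, 0, 0, 0, 0, 0, 0, 0, 0, 0, 0, 0, 0, 0, 0, 0, 0, 0, 0, 0, 0, 0, 0, 0, 0, 0, 0, 0],
  grip=40,
)

```text
time_s: 7.85
tcp_pos: [0.4422, 0.0516, 0.1813]
eef_rot: [0.001, 0.707, 0.707, 0.001]
ft_force: [-1.4, -0.3, 5.9]
opening: 0.65
gripper_force: 31.4
```

Call:
apply_moves(
  motion=[0, 0, -0.05, 0, 0, 0, 0, 0, -0.1, 0, 0, 0, -0.01, 0.04, -0.1, 0, 0, 0, -0.02, 0.09, -0.1, 0, 0, 0, -0.03, 0.14, -0.1, 0, 0, 0, -0.04, 0.18, -0.1, 0, 0, 0, -0.043, 0.195, -0.1, 0, 0, 0, -0.043, 0.195, -0.1, 0, 0, 0, -0.043, 0.195, -0.1, 0, 0, 0],
)

```text
time_s: 8.98
tcp_pos: [0.6363, 0.0089, 0.2805]
eef_rot: [-0.0, 0.707, 0.707, -0.0]
ft_force: [-0.7, -0.2, -0.5]
opening: 0.652
gripper_force: 32.7
```

```bash
python3 -c "
from h import *
go(.638,.008,.182,0)"
```

```text
t 8.97 shift [-0.0009  0.0017  0.0985] turn [-0.0006 -0.0001  0.0002]
```

Both values agree, so I'll set it down, release it and lift away toward the square.

Call:
apply_moves(
  motion=[-0.001, 0.002, 0.04, 0, 0, 0, -0.001, 0.002, 0.07, 0, 0, 0, -0.001, 0.002, 0.088, 0, 0, 0, -0.001, 0.002, 0.094, 0, 0, 0, -0.001, 0.002, 0.098, 0, 0, 0, -0.001, 0.002, 0.098, 0, 0, 0],
)

```text
time_s: 9.72
tcp_pos: [0.6392, 0.0077, 0.1835]
eef_rot: [0.001, 0.707, 0.707, 0.001]
ft_force: [-0.8, 0.3, -1.0]
opening: 0.651
gripper_force: 32.7
```

Call:
apply_moves(
  motion=[0, 0, 0, 0, 0, 0, 0, 0, 0, 0, 0, 0, 0, 0, 0, 0, 0, 0, 0, 0, 0, 0, 0, 0],
  grip=90,
)

```text
time_s: 10.22
tcp_pos: [0.639, 0.0076, 0.1823]
eef_rot: [0.0, 0.707, 0.707, 0.0]
ft_force: [-1.0, -0.4, 0.1]
opening: 0.902
gripper_force: 0.0
```

Call:
apply_moves(
  motion=[0, 0, -0.045, 0, 0, 0, 0, 0, -0.1, 0, 0, 0, 0, 0, -0.1, 0, 0, 0],
)

```text
time_s: 10.6
tcp_pos: [0.6395, 0.0077, 0.2869]
eef_rot: [0.004, 0.707, 0.707, 0.003]
ft_force: [-0.3, -0.2, -0.3]
opening: 0.899
gripper_force: 0.0
```

```bash
python3 -c "
from h import *
wrist(at=(.640,-.066),rad=.035);wrist(at=(.638,.008),rad=.035);wrist('pics/w3.png',at=(.64,.0826),rad=.035)
go(.404,.1722,.28,-.597)"
```

```text
3423 circ [ 0.6408 -0.0663] 0.0286 rect [641.  -66.1] [55.8 55.3] 53.2 ztop 0.0523
2780 circ [0.6401 0.0073] 0.0281 rect [640.1   7.4] [55.2 55.6] 3.0 ztop 0.0524
2837 circ [0.6419 0.0829] 0.0281 rect [642.  83.] [55.1 55.2] 61.1 ztop 0.0526
t 10.75 shift [ 0.1645 -0.2347  0.0017] turn [-2.00e-03  3.00e-04  5.97e-01]
```

View pics/w3.png

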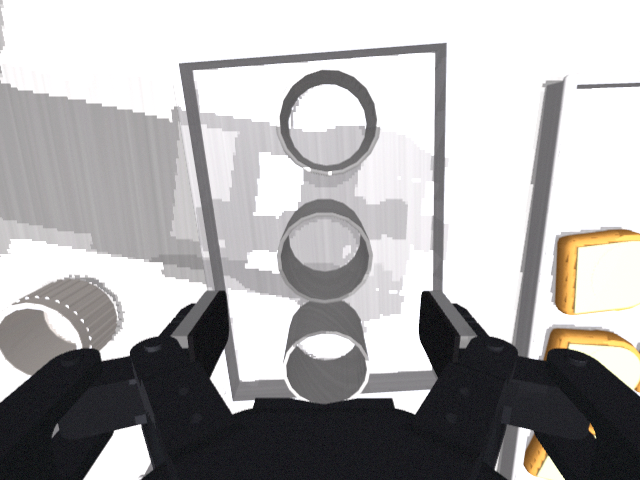

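All three rings stand flat in the pan, at (328,120), (325,250) and (327,350), with tops at 52 mm. Next is the square.

Call:
apply_moves(
  motion=[0.033, -0.047, 0, 0, 0, 0.12, 0.066, -0.094, 0, 0, 0, 0.24, 0.099, -0.141, 0, 0, 0, 0.36, 0.132, -0.188, 0, 0, 0, 0.48, 0.158, -0.225, 0, 0, 0, 0.57, 0.1645, -0.2347, 0, 0, 0, 0.598, 0.1645, -0.2347, 0, 0, 0, 0.598, 0.1645, -0.2347, 0, 0, 0, 0.598],
  grip=100,
)

```text
time_s: 11.75
tcp_pos: [0.4049, 0.1718, 0.2818]
eef_rot: [-0.0, 0.884, 0.467, -0.0]
ft_force: [0.5, -0.1, -0.3]
opening: 0.996
gripper_force: 0.0
```

```bash
python3 -c "
from h import *
wrist(rad=.055)
go(.404,.172,.18,-.598)"
```

```text
3533 circ [0.4046 0.1724] 0.0396 rect [404.5 172.3] [56.6 56.2] 55.7 ztop 0.0506
t 11.8 shift [-0.0003 -0.0009  0.1019] turn [-0.0005  0.0005 -0.0002]
```

Call:
apply_moves(
  motion=[0, 0, 0.04, 0, 0, 0, 0, 0, 0.085, 0, 0, 0, 0, 0, 0.102, 0, 0, 0, 0, 0, 0.102, 0, 0, 0],
)

```text
time_s: 12.3
tcp_pos: [0.4047, 0.1717, 0.1792]
eef_rot: [-0.0, 0.884, 0.467, -0.001]
ft_force: [0.2, -0.1, 0.1]
opening: 1.0
gripper_force: 0.0
```

Call:
apply_moves(
  motion=[0, 0, 0, 0, 0, 0, 0, 0, 0, 0, 0, 0, 0, 0, 0, 0, 0, 0, 0, 0, 0, 0, 0, 0, 0, 0, 0, 0, 0, 0, 0, 0, 0, 0, 0, 0],
  grip=40,
)

```text
time_s: 13.05
tcp_pos: [0.4046, 0.1721, 0.1812]
eef_rot: [0.0, 0.884, 0.467, 0.001]
ft_force: [-0.1, -1.3, 7.0]
opening: 0.655
gripper_force: 32.5
```

Call:
apply_moves(
  motion=[0, 0, -0.05, 0, 0, 0, 0, 0, -0.1, 0, 0, 0, -0.03, 0.042, -0.105, 0, 0, -0.07, -0.065, 0.09, -0.105, 0, 0, -0.15, -0.1, 0.138, -0.105, 0, 0, -0.22, -0.135, 0.187, -0.105, 0, 0, -0.3, -0.17, 0.235, -0.105, 0, 0, -0.38, -0.205, 0.283, -0.105, 0, 0, -0.45, -0.24, 0.332, -0.105, 0, 0, -0.53, -0.27, 0.374, -0.105, 0, 0, -0.6],
)

```text
time_s: 14.3
tcp_pos: [0.5617, -0.2637, 0.2855]
eef_rot: [0.0, 0.706, 0.708, 0.0]
ft_force: [-0.4, 0.3, -1.3]
opening: 0.654
gripper_force: 33.3
```

```bash
python3 -c "
from h import *
go(.5805,-.3155,.28,.073)"
```

```text
t 14.3 shift [-0.0519  0.0186  0.0055] turn [ 0.0002  0.0001 -0.0692]
```

Call:
apply_moves(
  motion=[-0.035, 0.012, 0, 0, 0, -0.04, -0.052, 0.0185, 0, 0, 0, -0.07, -0.052, 0.0185, 0, 0, 0, -0.07, -0.052, 0.0185, 0, 0, 0, -0.07],
)

```text
time_s: 14.8
tcp_pos: [0.5798, -0.3126, 0.2854]
eef_rot: [-0.0, 0.681, 0.732, 0.0]
ft_force: [-0.1, -0.1, -1.5]
opening: 0.648
gripper_force: 33.3
```

```bash
python3 -c "
from h import *
wrist('pics/w4.png',at=(.5787,-.2183),rad=.045)
go(.5805,-.3155,.182,.073)"
```

```text
4002 circ [ 0.5796 -0.2184] 0.0394 rect [ 579.7 -218.6] [56.3 56.3] 9.6 ztop 0.0528
t 14.85 shift [-0.0031  0.0004  0.1035] turn [-0.0003 -0.0004 -0.0007]
```

View pics/w4.png

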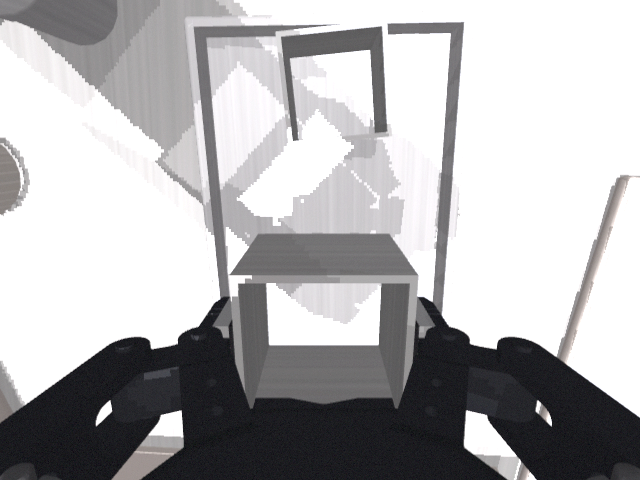

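The square is held level at (325,335), clear of its mate at (335,85). Setting it down.

Call:
apply_moves(
  motion=[-0.003, 0, 0.04, 0, 0, 0, -0.003, 0, 0.075, 0, 0, 0, -0.003, 0, 0.093, 0, 0, 0, -0.003, 0, 0.099, 0, 0, 0, -0.003, 0, 0.1035, 0, 0, 0, -0.003, 0, 0.1035, 0, 0, 0],
)

```text
time_s: 15.6
tcp_pos: [0.5805, -0.3166, 0.1833]
eef_rot: [0.001, 0.681, 0.732, 0.0]
ft_force: [-0.1, 0.2, 3.1]
opening: 0.652
gripper_force: 33.6
```

Call:
apply_moves(
  motion=[0, 0, 0, 0, 0, 0, 0, 0, 0, 0, 0, 0, 0, 0, 0, 0, 0, 0, 0, 0, 0, 0, 0, 0],
  grip=90,
)

```text
time_s: 16.1
tcp_pos: [0.5803, -0.3165, 0.1818]
eef_rot: [-0.0, 0.681, 0.732, -0.0]
ft_force: [0.7, 0.0, -0.5]
opening: 0.898
gripper_force: 0.0
```

Call:
apply_moves(
  motion=[0, 0, -0.045, 0, 0, 0, 0, 0, -0.1, 0, 0, 0, 0, 0, -0.1, 0, 0, 0],
  grip=90,
)

```text
time_s: 16.48
tcp_pos: [0.5806, -0.3167, 0.2867]
eef_rot: [0.005, 0.681, 0.732, 0.0]
ft_force: [0.1, -1.1, 0.4]
opening: 0.899
gripper_force: 0.0
```

```bash
python3 -c "
from h import *
wrist(at=(.5805,-.3155),rad=.045)
go(.3415,-.2845,.28,0)"
```

```text
3620 circ [ 0.5814 -0.3171] 0.0395 rect [ 581.3 -317.4] [56.3 56.9] 4.2 ztop 0.0526
t 16.52 shift [ 0.0491 -0.2359  0.0029] turn [0.003  0.0026 0.072 ]
```

Call:
apply_moves(
  motion=[0.01, -0.05, 0, 0, 0, 0.02, 0.02, -0.1, 0, 0, 0, 0.04, 0.03, -0.15, 0, 0, 0, 0.06, 0.042, -0.2, 0, 0, 0, 0.073, 0.0485, -0.23, 0, 0, 0, 0.073, 0.049, -0.2365, 0, 0, 0, 0.073, 0.049, -0.2365, 0, 0, 0, 0.073, 0.049, -0.2365, 0, 0, 0, 0.073],
  grip=100,
)

```text
time_s: 17.52
tcp_pos: [0.3416, -0.2849, 0.2816]
eef_rot: [0.0, 0.707, 0.707, 0.0]
ft_force: [-0.7, 0.6, 0.4]
opening: 0.998
gripper_force: 0.0
```

```bash
python3 -c "
from h import *
wrist('pics/w5.png',rad=.045)
go(.3415,-.2845,.18,0)"
```

```text
2859 circ [ 0.3414 -0.2853] 0.03 rect [ 341.6 -284.6] [58.1 58.2] 25.6 ztop 0.0456
t 17.57 shift [ 3.000e-04 -1.000e-04  1.016e-01] turn [ 0.0001 -0.0001 -0.0002]
```

View pics/w5.png

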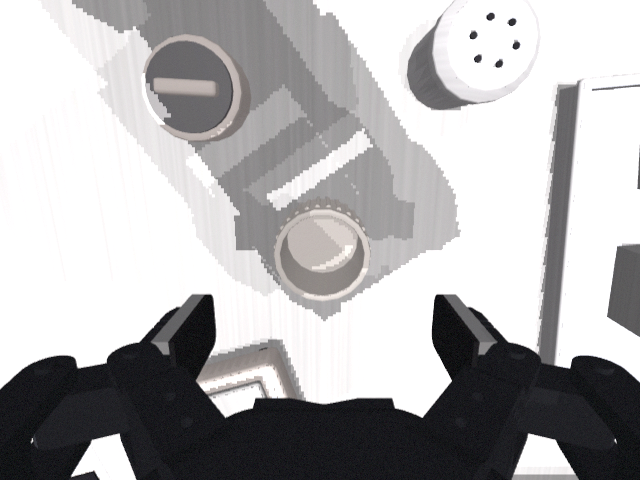

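The white ramekin at (322,255) is centred between the fingers. The shaker (487,45) and timer (190,88) are clear.

Call:
apply_moves(
  motion=[0, 0, 0.04, 0, 0, 0, 0, 0, 0.085, 0, 0, 0, 0, 0, 0.102, 0, 0, 0, 0, 0, 0.102, 0, 0, 0],
)

```text
time_s: 18.08
tcp_pos: [0.3412, -0.2846, 0.1788]
eef_rot: [-0.001, 0.707, 0.707, 0.0]
ft_force: [0.6, -0.2, 0.3]
opening: 0.999
gripper_force: 0.0
```

Call:
apply_moves(
  motion=[0, 0, 0, 0, 0, 0, 0, 0, 0, 0, 0, 0, 0, 0, 0, 0, 0, 0, 0, 0, 0, 0, 0, 0, 0, 0, 0, 0, 0, 0, 0, 0, 0, 0, 0, 0],
  grip=40,
  newtons=30,
)

```text
time_s: 18.82
tcp_pos: [0.3411, -0.2848, 0.1808]
eef_rot: [0.001, 0.707, 0.707, -0.0]
ft_force: [0.9, 1.9, 6.5]
opening: 0.662
gripper_force: 32.4
```

Call:
apply_moves(
  motion=[0, 0, -0.05, 0, 0, 0, 0, 0, -0.1, 0, 0, 0, 0.04, 0.019, -0.105, 0, 0, 0, 0.09, 0.042, -0.105, 0, 0, 0, 0.145, 0.068, -0.105, 0, 0, 0, 0.2, 0.094, -0.105, 0, 0, 0, 0.255, 0.12, -0.105, 0, 0, 0, 0.31, 0.145, -0.105, 0, 0, 0, 0.365, 0.171, -0.105, 0, 0, 0, 0.42, 0.197, -0.105, 0, 0, 0],
)

```text
time_s: 20.08
tcp_pos: [0.5387, 0.1372, 0.2853]
eef_rot: [0.0, 0.707, 0.707, 0.0]
ft_force: [0.9, -0.6, -1.4]
opening: 0.661
gripper_force: 33.4
```

```bash
python3 -c "
from h import *
go(.571,.204,.28,0.016)"
```

```text
t 20.07 shift [0.0668 0.0323 0.0054] turn [ 0.0007  0.0001 -0.0168]
```

Call:
apply_moves(
  motion=[0.04, 0.02, 0, 0, 0, 0, 0.062, 0.03, 0, 0, 0, 0, 0.0668, 0.0323, 0, 0, 0, 0, 0.0668, 0.0323, 0, 0, 0, 0, 0.0668, 0.0323, 0, 0, 0, 0],
)

```text
time_s: 20.7
tcp_pos: [0.5704, 0.201, 0.285]
eef_rot: [-0.0, 0.708, 0.706, -0.0]
ft_force: [-0.8, -0.5, -0.8]
opening: 0.666
gripper_force: 33.4
```

```bash
python3 -c "
from h import *
wrist(at=(.573,.3545),rad=.045)
wrist('pics/w6.png',at=(.571,.204),rad=.03,zlo=.09,zhi=.2)
go(.571,.204,.182,0)"
```

```text
1439 circ [0.5739 0.3389] 0.0254 rect [573.8 331.7] [14.3 50.7] 89.2 ztop 0.0477
26315 circ [0.571 0.204] 0.0301 rect [570.6 202.7] [56.2 59.7] 78.9 ztop 0.1815
t 20.8 shift [0.0029 0.0005 0.103 ] turn [ 0.      0.0001 -0.0021]
```

View pics/w6.png

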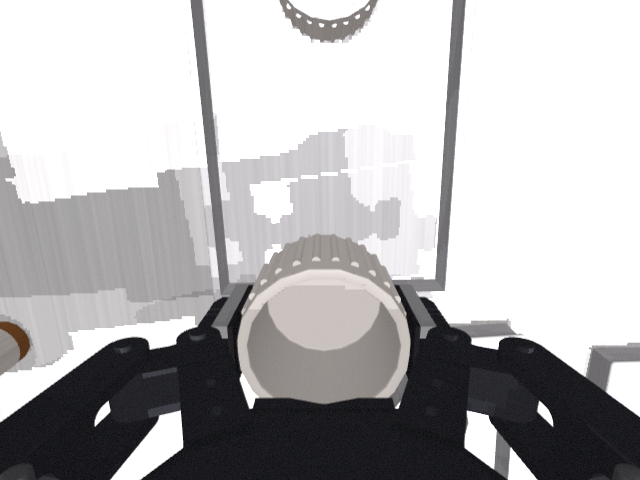

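The ramekin is held level at (323,335), inside the free end of its pan. Setting it down.

Call:
apply_moves(
  motion=[0.001, 0, 0.04, 0, 0, 0, 0.001, 0, 0.075, 0, 0, 0, 0.001, 0, 0.093, 0, 0, 0, 0.001, 0, 0.099, 0, 0, 0, 0.001, 0, 0.1035, 0, 0, 0, 0.001, 0, 0.1035, 0, 0, 0],
)

```text
time_s: 21.55
tcp_pos: [0.5708, 0.2027, 0.1829]
eef_rot: [0.001, 0.707, 0.707, 0.001]
ft_force: [-2.5, -1.7, 4.1]
opening: 0.665
gripper_force: 33.8
```

Call:
apply_moves(
  motion=[0, 0, 0, 0, 0, 0, 0, 0, 0, 0, 0, 0, 0, 0, 0, 0, 0, 0, 0, 0, 0, 0, 0, 0],
  grip=90,
)

```text
time_s: 22.05
tcp_pos: [0.5706, 0.2029, 0.1813]
eef_rot: [0.0, 0.707, 0.707, 0.0]
ft_force: [-0.9, -0.1, -1.4]
opening: 0.9
gripper_force: 0.0
```

Call:
apply_moves(
  motion=[0, 0, -0.045, 0, 0, 0, 0, 0, -0.1, 0, 0, 0, 0, 0, -0.1, 0, 0, 0],
  grip=90,
)

```text
time_s: 22.42
tcp_pos: [0.5711, 0.2031, 0.2856]
eef_rot: [0.003, 0.707, 0.707, 0.003]
ft_force: [0.2, 0.6, -0.8]
opening: 0.9
gripper_force: 0.0
```

```bash
python3 -c "
from h import *
wrist(at=(.571,.204),rad=.045)
go(.4555,-.0515,.28,0)"
```

```text
2966 circ [0.5716 0.2031] 0.03 rect [571.9 203. ] [58.2 58.4] 24.7 ztop 0.0476
t 22.48 shift [-0.2546 -0.1149  0.0024] turn [ 0.0036 -0.0005 -0.0009]
```

Call:
apply_moves(
  motion=[-0.05, -0.022, 0, 0, 0, 0, -0.1, -0.045, 0, 0, 0, 0, -0.15, -0.068, 0, 0, 0, 0, -0.2, -0.09, 0, 0, 0, 0, -0.245, -0.11, 0, 0, 0, 0, -0.2546, -0.115, 0, 0, 0, 0, -0.2546, -0.115, 0, 0, 0, 0, -0.2546, -0.115, 0, 0, 0, 0],
  grip=100,
)

```text
time_s: 23.48
tcp_pos: [0.4557, -0.0507, 0.281]
eef_rot: [-0.0, 0.707, 0.707, -0.0]
ft_force: [1.2, 0.9, 0.4]
opening: 0.998
gripper_force: 0.0
```

```bash
python3 -c "
from h import *
wrist(rad=.045)
go(.4555,-.0515,.18,0)"
```

```text
2889 circ [ 0.4555 -0.0511] 0.0299 rect [455.9 -51.4] [58.2 58.5] 32.0 ztop 0.0457
t 23.52 shift [-0.0009 -0.0002  0.101 ] turn [-0.0004 -0.0004  0.0005]
```

Call:
apply_moves(
  motion=[0, 0, 0.04, 0, 0, 0, 0, 0, 0.085, 0, 0, 0, 0, 0, 0.101, 0, 0, 0, 0, 0, 0.101, 0, 0, 0],
)

```text
time_s: 24.02
tcp_pos: [0.4555, -0.0508, 0.1794]
eef_rot: [-0.001, 0.707, 0.707, -0.0]
ft_force: [0.7, 0.1, 1.7]
opening: 0.999
gripper_force: 0.0
```

Call:
apply_moves(
  motion=[0, 0, 0, 0, 0, 0, 0, 0, 0, 0, 0, 0, 0, 0, 0, 0, 0, 0, 0, 0, 0, 0, 0, 0, 0, 0, 0, 0, 0, 0, 0, 0, 0, 0, 0, 0],
  grip=40,
  newtons=30,
)

```text
time_s: 24.78
tcp_pos: [0.4556, -0.0514, 0.1814]
eef_rot: [0.001, 0.707, 0.707, 0.001]
ft_force: [-0.5, 2.0, 6.2]
opening: 0.676
gripper_force: 31.7
```

Call:
apply_moves(
  motion=[0, 0, -0.05, 0, 0, 0, 0, 0, -0.1, 0, 0, 0, 0.04, 0.014, -0.105, 0, 0, 0, 0.095, 0.033, -0.105, 0, 0, 0, 0.15, 0.053, -0.105, 0, 0, 0, 0.205, 0.072, -0.105, 0, 0, 0, 0.26, 0.091, -0.105, 0, 0, 0, 0.31, 0.109, -0.105, 0, 0, 0, 0.33, 0.116, -0.105, 0, 0, 0, 0.33, 0.116, -0.105, 0, 0, 0],
)

```text
time_s: 26.02
tcp_pos: [0.5714, 0.2796, 0.2854]
eef_rot: [0.0, 0.707, 0.708, 0.0]
ft_force: [0.4, -0.5, -2.0]
opening: 0.679
gripper_force: 33.5
```

Call:
apply_moves(
  motion=[0, 0, 0, 0, 0, 0, 0, 0, 0, 0, 0, 0],
)

```text
time_s: 26.28
tcp_pos: [0.5716, 0.2773, 0.2856]
eef_rot: [0.0, 0.708, 0.706, -0.0]
ft_force: [0.0, 0.7, -0.7]
opening: 0.675
gripper_force: 33.5
```

```bash
python3 -c "
from h import *
wrist('pics/w7.png',at=(.573,.3545),rad=.045)
go(.5715,.279,.182,0)"
```

```text
3211 circ [0.5741 0.3551] 0.0302 rect [573.9 354.2] [59.3 58.3] 0.1 ztop 0.0477
t 26.32 shift [ 0.0016 -0.0002  0.1036] turn [ 0.0001  0.0001 -0.0021]
```

View pics/w7.png

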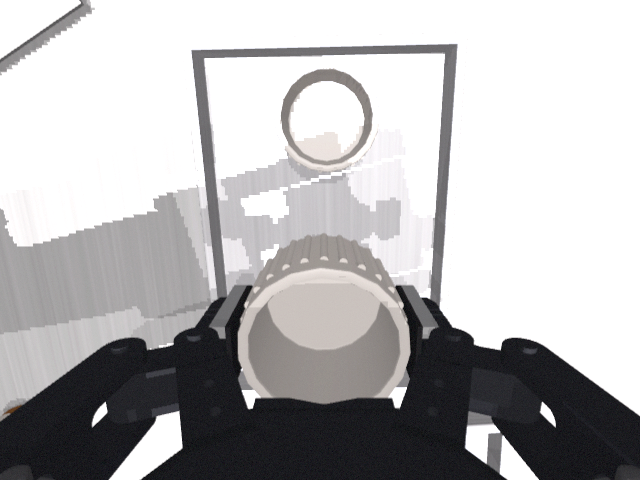

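The ramekin is held level at (323,335), between its two mates: (327,118) ahead, and the one placed earlier behind. Setting it down, then lifting well clear.

Call:
apply_moves(
  motion=[0.001, 0, 0.04, 0, 0, 0, 0.001, 0, 0.075, 0, 0, 0, 0.001, 0, 0.093, 0, 0, 0, 0.001, 0, 0.099, 0, 0, 0, 0.001, 0, 0.1035, 0, 0, 0, 0.001, 0, 0.1035, 0, 0, 0],
)

```text
time_s: 27.08
tcp_pos: [0.572, 0.2794, 0.1835]
eef_rot: [0.001, 0.707, 0.707, 0.001]
ft_force: [-0.4, 0.5, 3.1]
opening: 0.668
gripper_force: 33.9
```

Call:
apply_moves(
  motion=[0, 0, 0, 0, 0, 0, 0, 0, 0, 0, 0, 0, 0, 0, 0, 0, 0, 0, 0, 0, 0, 0, 0, 0],
  grip=90,
)

```text
time_s: 27.58
tcp_pos: [0.5717, 0.2793, 0.1818]
eef_rot: [-0.0, 0.707, 0.707, -0.0]
ft_force: [-0.2, -1.2, -0.3]
opening: 0.9
gripper_force: 0.0
```

Call:
apply_moves(
  motion=[0, 0, -0.045, 0, 0, 0, 0, 0, -0.1, 0, 0, 0, 0, -0.05, -0.13, 0, 0, 0, 0, -0.1, -0.16, 0, 0, 0, 0, -0.15, -0.18, 0, 0, 0, 0, -0.2, -0.18, 0, 0, 0, 0, -0.2, -0.18, 0, 0, 0, 0, -0.2, -0.18, 0, 0, 0],
)

```text
time_s: 28.58
tcp_pos: [0.3722, 0.2796, 0.362]
eef_rot: [0.0, 0.707, 0.707, 0.0]
ft_force: [0.0, -1.3, 0.2]
opening: 0.898
gripper_force: 0.0
```

Run:
```python
from h import *
p,d=manip.grab_frame("top");C=cloud("top",d)
cv2.imwrite("pics/top1.png",cv2.convertScaleAbs(p[:,:,::-1],alpha=1.7))
f=C.reshape(-1,3)
for n,x,y in(("r1",.573,.3545),("r2",.5715,.279),("r3",.5716,.203),("g1",.641,.083),("g2",.640,.0075),("g3",.641,-.066),("s1",.5795,-.2185),("s2",.581,-.317),("shk",.418,-.176)):
    w=f[(f[:,2]>.034)&(f[:,2]<.09)&(np.hypot(f[:,0]-x,f[:,1]-y)<.043)];c,r=cv2.minEnclosingCircle(w[:,:2].astype(np.float32));print(n,len(w),np.round(c,3),round(r,4),np.percentile(w[:,2],90).round(3))
print(manip.sense()["time_s"])
```

```text
r1 210 [0.573 0.354] 0.0304 0.05
r2 209 [0.572 0.278] 0.0301 0.049
r3 190 [0.57  0.201] 0.0301 0.049
g1 158 [0.641 0.083] 0.0291 0.053
g2 165 [0.639 0.007] 0.0285 0.053
g3 159 [ 0.64  -0.066] 0.0285 0.053
s1 238 [ 0.579 -0.219] 0.0394 0.053
s2 266 [ 0.581 -0.317] 0.0389 0.053
shk 433 [ 0.418 -0.176] 0.0253 0.072
28.625
```

View pics/top1.png

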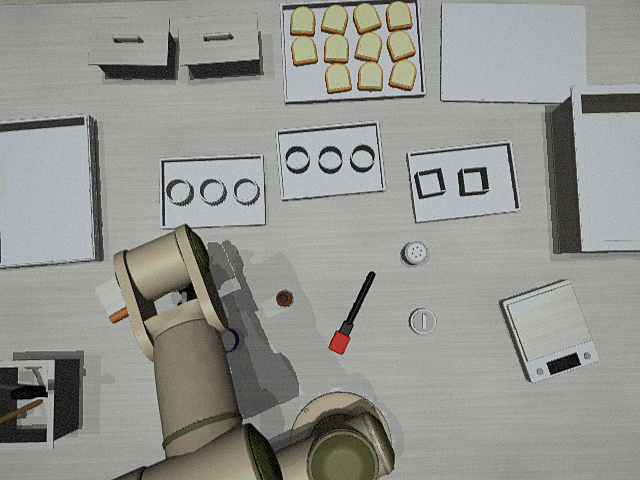

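The picture shows three ramekins (180, 213 and 246, at row 192), three rings (297, 330 and 362, at row 160) and two squares (430,183) and (473,181), all flat in their pans. The shaker still stands at (414,253). Handing in.

```bash
python3 -c "
from workcell import manip
print(manip.finish_job())"
```

```text
the job is handed in; nothing more can be done
None
```

All five pieces are set down flat in the pans that hold their own kind, the shaker is still standing, and the job was handed in at about 29 s; no verdict came back.

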